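# Open the knife lockbox with its two outer finger keys

### The job

Open the knife-maker's lockbox: with one fingertip on each, press the two outer keys of its row of four fully down together, and keep both down until the lid has sprung all the way up. Then let go and move clear. Leave the two inner keys alone, do not push or pry at the lid, and leave everything else on the bench where it is, lifting nothing.

Things in the scene. Friction and masses are not known exactly. Their poses are not given: they have to be found in the camera images.
- lockbox: Dark steel lockbox with a finger-key lock, fixed to the bench: 280 mm deep (along its x), 300 mm wide (along its y). Origin at the centre of its underside, z up; -x is its front, towards the robot; +y is its left as seen from the robot. The front 90 mm is a level console, top 70 mm above the bench, that carries the keys; behind it is the sprung lid, whose top is 92 mm above the bench. Stands anywhere on the bench ahead of the robot, turned up to 0.45 rad either way.
- key_row (a point): Middle of the key row, between the two inner keys, at the height of the key tops when up (79 mm above the bench, 9 mm above the console); 98 mm in front of the box's centre and 51 mm in front of the lid's front edge. Axes as the lockbox: the keys stand in line along y, at +36, +12, -12 and -36 mm.
- key_left_top (a point): One of four like finger keys in a row on the console. The keys go straight down; this is the outer key on the left (+y). Point: centre of its top, which is flat, 17 mm wide along the row and 30 mm from front to back. There is a 7 mm gap to the next key.
- key_right_top (a point): One of four like finger keys in a row on the console. The keys go straight down; this is the outer key on the right (-y), 72 mm from the left one, centre to centre. Point: centre of its top, 17 mm wide along the row and 30 mm from front to back.
- key_midleft_top (a point): One of four like finger keys in a row on the console. The keys go straight down; this is the inner key on the left: leave it alone. Point: centre of its top, of the same size.
- key_midright_top (a point): One of four like finger keys in a row on the console. The keys go straight down; this is the inner key on the right: leave it alone. Point: centre of its top, of the same size.
- key_left (a joint): Travel of the outer left key: 0 = up, 0.006 m = fully down; it springs back when let go. Starts to move at about 1.5 N and takes about 5 N to go fully down. It draws back the left latch bolt of the lid; the lid is freed when both outer keys are more than about 4 mm down at the same time.
- key_right (a joint): Travel of the outer right key: 0 = up, 0.006 m = fully down; it springs back when let go. Starts to move at about 1.5 N and takes about 5 N to go fully down. It draws back the right latch bolt of the lid.
- key_midleft (a joint): Travel of the inner left key: 0 = up, 0.006 m = fully down; it springs back when let go. Starts to move at about 1.5 N and takes about 5 N to go fully down. Not part of this lock's combination.
- key_midright (a joint): Travel of the inner right key: 0 = up, 0.006 m = fully down; it springs back when let go. Starts to move at about 1.5 N and takes about 5 N to go fully down. Not part of this lock's combination.
- lid (a joint): Angle of the lid, hinged along the far edge of the box: 0 = shut and latched, 0.42 rad = all the way up. Once freed, a damped spring lifts it by itself in about 2 to 4 s and keeps it up; if the keys are let go in the first second or so, the latch catches it again less than half way up, and pressing both keys again frees it.
- lid_edge (a point): Middle of the lid's front upper edge: 92 mm above the bench when shut, about 165 mm when all the way up. It rises behind the keys and moves away from them.
- oil_can: Bystander: plain aluminium oil can, 60 mm across, 130 mm high, standing near the lockbox; origin at the centre of its underside
- pin_jar: Bystander: small glass jar with a steel cap, 60 mm across, 85 mm high, standing near the lockbox; origin at the centre of its underside
- mug: Bystander: white mug, 80 mm across with a handle, 90 mm high, standing near the lockbox; origin at the centre of its underside
- wax_tin: Bystander: low round aluminium tin, 56 mm across, 22 mm high, standing on the left end of the lockbox's console, about 113 mm to the left of the middle of the key row (its near side some 40 mm beyond the left key's outer side); origin at the centre of its underside
- slab: Bystander: dark wooden knife-handle slab, 42 x 130 x 10 mm, lying flat just in front of the lockbox; origin at the centre of its underside
- file: Bystander: flat steel file with a wooden handle, 360 mm long, 28 mm high, lying to the right of the lockbox; origin at mid-length on the underside
- hammer: Bystander: hammer with a wooden handle, 300 mm long, 26 mm high, lying to the left of the lockbox; origin at mid-length on the underside

How it is judged:
By the outcome, as a careful person would: the job done as asked, in the order asked, and still so for the second after the job is handed in, with the robot touching nothing.
It also fails if it takes over 38 s, if anything falls off the work surface, if the arm or the gripper's body presses on something with over 40 N, if the wrist force passes 120 N, or if a joint passes its speed limit or range.

### The arm

A 6-joint arm with a two-finger parallel gripper is mounted at the origin on the work surface. World frame = base frame: x ahead of the robot, y to its left, z up, the work surface at z = 0. Lengths are in mm, angles in rad, forces in N, time in s.
With the tool pointing down it reaches from about 350 to 975 mm from the base axis. Payload 7.1 kg.
Tool frame: the origin (TCP) lies midway between the tips of the shut fingers; the grasp point (between the pads) lies 19 mm behind it (ctrl.grip_point_offset is the distance from the TCP to the grasp point, in mm); z points along the fingers, y is the line along which they close (so a half turn about z gives the same grasp; the last joint's range is limited). The gripper opens to 88 mm and grips with 3 to 60 N. Pads are 20 mm wide; open, the fingers measure 115 mm over their backs; the gripper's body (75 mm by 178 mm) begins 61 mm behind the grasp point.
Start: joints at [-1.316, 0.423, 1.63, -0, 1.089, -0.019], TCP at [169.013, -601.697, 222.675] pointing down, gripper open.
Joint ranges: [-3, 3], [-0.9, 2.11], [0.09, 2.58], [-1.31, 4.45], [0.11, 2.69], [-2.54, 2.54]. Speed limits (rad/s): [2.39, 2.39, 3.01, 3.14, 3.14, 3.14].

### API

Orientations are given as a rotation vector (axis times angle).
In Python, from workcell import get_obs, optics, close_job, spotter, ctrl gives the robot as it stands. The module is installed in compiled form; this text tells all that it offers.
- The arm moves only by the tool move_arm, never from a script. Its argument "rows" is a list of rows, each a list of 5 numbers: the shift along the tool's x, y, z in cm, then the turn about the tool's z in degrees, then the opening in per cent of the stroke, from 0 (shut) to 100 (fully open). A call has 1 to 10 rows; each row shifts and turns the commanded pose from where the row before left it, along the tool's axes as they then stand; what a row does not reach is not made up. A row lasts 1/8 s, in which the tool goes at most 62.5 mm and 10.7 degrees, less where a joint would pass 70% of its speed; a pose out of reach is approached as far as the arm can. A call with a gripper value outside its range is refused whole. The fingers move at their own pace and stop on an object; the grip force is fixed at half the most. Time passes only in rows, so rows that do not move let the fingers close. It gives the time, the measured TCP pose, the force, the opening and the grip force at its end, in the units of the state.
- get_obs(): the state, without advancing time (a new reading comes with each control period).
- optics.get_image(name): name is "side" or "top" or "wrist"; returns the picture (384x512x3 uint8, blue, green, red); there is no depth.
- optics.calibration(name): a dict with "camera_matrix" (3x3 intrinsics, pixels), "xyz" and "orientation" of the camera in the world. Camera axes: x right, y down, z forward; pixel columns grow to the right and rows downward; lengths in mm; the calibration is good to about 2 mm. A picture is of the moment at which its call begins: read the wrist's pose just before it. calibration takes no time and is no camera call; for the wrist camera it gives the pose at the moment of the call.
- close_job(): hands the job in; it is judged then, once.
Trained networks look in the newest picture that a camera, given by its name, has taken for a name from the list of things; names that differ only in an ending like _2 or _b are one class to them, and where a whole thing is asked for, a point or a joint stands for the part that bears it (a point fixed in the world has none). Each returns a list of dicts, best first, with "conf" (0 to 1); they miss things now and then, are a little off and sometimes report something else, mostly with a low value. They report only what shows in the picture. A call takes as long as a camera call.
- spotter.find_in(camera, label): "point" ([column, row] in pixels, amid what is visible of it).
- spotter.regions_of(camera, label): "region" (384x512 bool, what is visible of it) and "point" ([column, row] in pixels, amid what is visible of it).
The state is a dict: "t": time; "qpos": joint angles; "qvel": joint speeds; "joint_torque": joint torques, N m; "ee_pos": TCP position; "orientation": TCP orientation; "ft_force": force on the tool from outside, world axes, zero at the start; "moment": the same for the moment, N m; "width": finger opening in mm; "grasp_force": force on a finger pad.
Only numpy, scipy, OpenCV 4.12 (cv2) and the standard library are available. Lean on these libraries where they do the work, as an engineer would, in place of code of your own. Each camera call takes 0.05 s, during which the arm holds its last target. There are 200 camera calls.

## Working session

There is one attempt and no reset: what is moved stays moved. The work goes in short steps, Python scripts to look and compute and a tool call to move; the robot and the scene stay as the last step left them, time stands still between calls to the robot, and variables do not carry over. Pictures are saved under pics/ and viewed, at most 10 in all, crops included, and the job is handed in when it is done.

Besides the shell and the picture viewer there is one more tool, called after "Call:" by a JSON object that holds its "name" and its "arguments". move_arm: Moves the arm, as the interface text tells. Its arguments: {"type":"object","properties":{"rows":{"type":"array","items":{"type":"array","items":{"type":"number"}}}},"required":["rows"]}

```bash
mkdir -p pics
cat > h.py <<'E'
import numpy as np, cv2
from scipy.spatial.transform import Rotation as R
from workcell import get_obs, optics, close_job, spotter, ctrl
def ray(cam,p,z):
    c=optics.calibration(cam); K=np.array(c["camera_matrix"]); o=np.array(c["orientation"])
    M=R.from_rotvec(o).as_matrix() if o.size==3 else o
    d=M@np.linalg.inv(K)@[p[0],p[1],1]; x=np.array(c["xyz"]); return x+d*(z-x[2])/d[2]
E
python3 - <<'E'
from h import *
ims=[]
for c in("top","side"):
    im=optics.get_image(c); cv2.imwrite(f"pics/{c}0.png",im)
    for l in("key_row","key_left_top","key_right_top","key_midleft_top","key_midright_top","lid_edge"):
        print(c,l,[(np.round(r["point"],1),round(r["conf"],2),np.round(ray(c,r["point"],92 if l=="lid_edge" else 79),1)) for r in spotter.find_in(c,l)[:4]])
    print(optics.calibration(c))
o=get_obs();print(o)
E
```

```text
top key_row [(array([306.3, 181.9]), 0.63, array([ 637.8, -147.4,   79. ])), (array([317. , 215.6]), 0.17, array([ 535.3, -178.4,   79. ]))]
top key_left_top [(array([292.4, 212. ]), 0.54, array([ 545.6, -104.7,   79. ]))]
top key_right_top [(array([314.9, 216.3]), 0.58, array([ 533.2, -172.1,   79. ]))]
top key_midleft_top [(array([300.7, 213. ]), 0.53, array([ 542.8, -129.6,   79. ]))]
top key_midright_top [(array([309.5, 165.3]), 0.68, array([ 689.4, -157.6,   79. ])), (array([416.4, 249.2]), 0.57, array([ 437.8, -470.7,   79. ])), (array([303.4, 213.8]), 0.53, array([ 540.4, -137.7,   79. ]))]
top lid_edge [(array([308.5, 167.5]), 0.69, array([ 679.7, -153.1,   92. ]))]
{'camera_matrix': array([[445.76834689,   0.        , 257.94708711],
       [  0.        , 445.76834689, 187.60669412],
       [  0.        ,   0.        ,   1.        ]]), 'xyz': array([ 394.42063701,   -9.23284318, 1411.52910384]), 'orientation': array([-2.13969564,  2.12346502, -0.17240154])}
side key_row [(array([276., 181.]), 0.72, array([ 581.9, -120.3,   79. ])), (array([249.8, 206.8]), 0.52, array([535. , 
[... 584 characters left out ...]
9639052, -1.22732321])}
{'t': 0.7, 'qpos': array([-1.31602360e+00,  4.23070804e-01,  1.62990373e+00, -1.31663338e-05,
        1.08858250e+00, -1.89875877e-02]), 'qvel': array([-0.0002809 ,  0.00175899, -0.00099647, -0.00119046, -0.00049806,
        0.00033897]), 'joint_torque': array([ 6.51113714e-04, -5.44425130e+01, -2.74005854e+01,  6.46047969e-02,
        1.67844869e-02, -5.35410010e-06]), 'ee_pos': array([ 168.99712558, -601.70746567,  222.69183876]), 'orientation': array([ 3.11217014e+00,  4.28684612e-01, -1.16135885e-05]), 'ft_force': array([ 0.29056657,  0.14580752, -0.26844798]), 'moment': array([-0.02424861,  0.02233526,  0.05154738]), 'grasp_force': 0.0, 'width': 88.0045955532929}
```

View pics/top0.png

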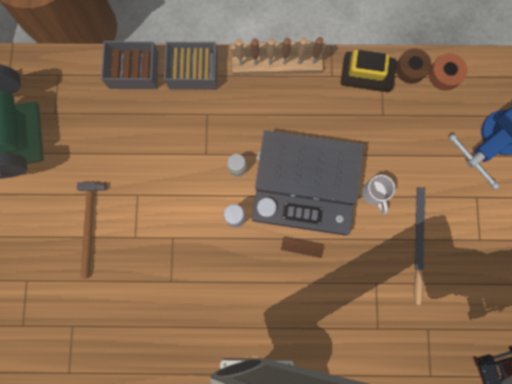

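The top view shows the lockbox with its key row at about (303,213), which puts it near (540,-138) mm with yaw about -0.18. The tin is at (266,207), the slab at (302,246), the mug at (381,190) and the file on the right. I'll move to a hover above the keys.

Call:
{"name": "move_arm", "arguments": {"rows": [[4.8,-3.5,-0.4,0,66],[4.8,-3.5,-0.4,0,66],[4.8,-3.5,-0.4,0,66],[4.8,-3.5,-0.4,0,66],[4.8,-3.5,-0.4,0,66],[4.8,-3.5,-0.4,0,66],[4.8,-3.5,-0.4,0,66],[4.8,-3.5,-0.4,0,66],[4.8,-3.5,-0.4,0,66],[4.8,-3.5,-0.4,0,66]]}}

```text
t: 1.95
ee_pos: [537.6, -133.2, 263.1]
orientation: [3.112, 0.429, 0.001]
ft_force: [0.3, -0.1, 0.9]
width: 57.8
grasp_force: 0.0
```

Call:
{"name": "move_arm", "arguments": {"rows": [[0,0,0,8.7,66],[0,0,0,8.7,66],[0,0,0,8.7,66],[0,0,0,0,66],[0,0,0,0,66]]}}

```text
t: 2.58
ee_pos: [536.5, -135.0, 262.7]
orientation: [-3.129, 0.281, -0.0]
ft_force: [-0.7, -0.9, -0.2]
width: 57.7
grasp_force: 0.0
```

```bash
cat >> h.py <<'E'
def state():
    o=get_obs(); M=R.from_rotvec(o["orientation"]).as_matrix()
    print("t",o["t"],"tcp",o["ee_pos"].round(1),"yaw",round(np.arctan2(M[1,0],M[0,0]),4),"tilt",M[:,2].round(3),"w",round(o["width"],1),"F",o["ft_force"].round(2),"M",o["moment"].round(3)); return o,M
E
python3 - <<'E'
from h import *
state()
im=optics.get_image("wrist"); cv2.imwrite("pics/w1.png",im)
for l in("key_row","key_left_top","key_right_top","key_midleft_top","key_midright_top","lid_edge"):
    print(l,[(np.round(r["point"],1),round(r["conf"],2),np.round(ray("wrist",r["point"],92 if l=="lid_edge" else 79),1)) for r in spotter.find_in("wrist",l)[:4]])
print(optics.calibration("wrist"))
E
```

```text
t 2.575 tcp [ 536.5 -135.   262.7] yaw -0.1789 tilt [ 0.  0. -1.] w 57.7 F [-0.75 -0.87 -0.19] M [ 0.045 -0.035 -0.037]
key_row [(array([251.1,  85.4]), 0.8, array([ 631.3, -149.1,   79. ]))]
key_left_top [(array([55.6, 61. ]), 0.69, array([693.3,  52.1,  79. ])), (array([224. , 163.6]), 0.62, array([ 552.1, -102.2,   79. ])), (array([255. ,  85.5]), 0.17, array([ 630.4, -153.3,   79. ]))]
key_right_top [(array([282.5, 164.8]), 0.76, array([ 538.4, -169.2,   79. ]))]
key_midleft_top [(array([240.5, 164.3]), 0.86, array([ 547.8, -121. ,   79. ]))]
key_midright_top [(array([261. , 165.7]), 0.9, array([ 541.9, -144.3,   79. ]))]
lid_edge [(array([243.,  58.]), 0.57, array([ 658. , -145.8,   92. ]))]
{'camera_matrix': array([[299.52072097,   0.        , 253.87524836],
       [  0.        , 299.52072097, 190.9082478 ],
       [  0.        ,   0.        ,   1.        ]]), 'xyz': array([ 606.8292224 , -148.03401689,  424.71619241]), 'orientation': array([ 1.89078239, -2.27043255, -0.30756651])}
```

View pics/w1.png

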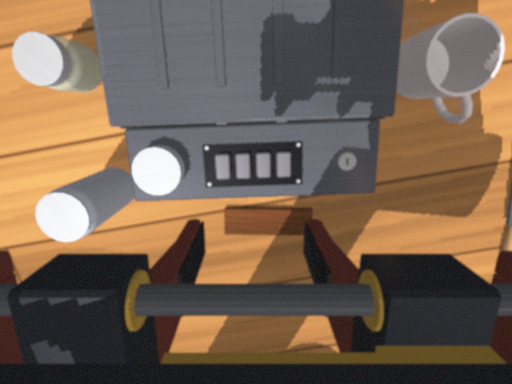

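The wrist view shows the four light keys at columns 222, 243, 263 and 284, row 165. The fingertips are near (200,225) and (308,225). I'll segment the key tops to refine the position.

```bash
cat >> h.py <<'E'
def keys(im,r0,r1,c0,c1,cam="wrist",amin=100,amax=6000,T=None):
    g=cv2.cvtColor(im,cv2.COLOR_BGR2GRAY)[r0:r1,c0:c1]
    t,b=cv2.threshold(g,T or 0,255,cv2.THRESH_BINARY+(0 if T else cv2.THRESH_OTSU))
    n,_,s,ce=cv2.connectedComponentsWithStats(b)
    out=[]
    for i in range(1,n):
        if amin<s[i,4]<amax: print("blob",s[i]+[c0,r0,0,0,0],ce[i].round(1)+[c0,r0]); out.append(ce[i]+[c0,r0])
    out=sorted(out,key=lambda p:p[0]); W=np.array([ray(cam,p,79) for p in out])
    if len(W)==4:
        d=(W[0]-W[3])*.3+(W[1]-W[2])*.1; d/=1  # LSQ slope per 24mm
        print("thr",t,"mid",W.mean(0).round(1),"spacing",np.linalg.norm(d).round(2),"yaw",np.arctan2(-d[0],d[1]).round(4))
        o,M=state(); print("tool-frame offset of mid from tcp (mm)",(M.T@(W.mean(0)-o["ee_pos"])).round(1))
    return W
E
python3 - <<'E'
from h import *
im=cv2.imread("pics/w1.png")
print(keys(im,147,184,209,298).round(1))
E
```

```text
blob [235 154  15  25 344] [242.4 166. ]
blob [256 153  14  25 336] [262.6 165.1]
blob [277 153  14  24 327] [283.4 164.5]
blob [215 155  15  25 339] [222.  166.7]
thr 101.0 mid [ 543.8 -134.6   79. ] spacing 23.93 yaw -0.1455
t 2.925 tcp [ 536.5 -135.   262.7] yaw -0.1814 tilt [-0.  0. -1.] w 57.8 F [ 0.41 -0.61  0.46] M [-0.009  0.018  0.053]
tool-frame offset of mid from tcp (mm) [  7.1  -1.7 183.7]
[[ 549.   -99.1   79. ]
 [ 545.5 -122.8   79. ]
 [ 542.2 -146.3   79. ]
 [ 538.5 -170.2   79. ]]
```

Call:
{"name": "move_arm", "arguments": {"rows": [[0.7,-0.2,3,-2,67],[0,0,4,0,67],[0,0,4,0,67],[0,0,3.5,0,67],[0,0,0,0,67],[0,0,0,0,67]]}}

```text
t: 3.68
ee_pos: [544.6, -134.5, 118.8]
orientation: [3.133, -0.23, 0.002]
ft_force: [0.1, -0.2, 0.1]
width: 58.9
grasp_force: 0.0
```

Run:
```python
from h import *
state()
im=optics.get_image("wrist"); cv2.imwrite("pics/w2.png",im)
o,M=state();c=optics.calibration("wrist");K=c["camera_matrix"];C=R.from_rotvec(c["orientation"]).as_matrix()
for y in(-36,-12,12,36):
    p=np.array([543.8,-134.6,79])+R.from_euler("z",-.1455).apply([0,y,0]); q=K@(C.T@(p-c["xyz"])); print("pred",y,(q[:2]/q[2]).round(1))
for y in(-36,36):
    q=K@(C.T@(o["ee_pos"]+M@[0,y,0]-c["xyz"])); print("tip",y,(q[:2]/q[2]).round(1))
```

```text
t 3.675 tcp [ 544.6 -134.5  118.8] yaw -0.1467 tilt [ 0.001 -0.    -1.   ] w 58.9 F [ 0.12 -0.21  0.11] M [ 0.062 -0.061  0.023]
t 3.725 tcp [ 544.9 -134.6  119.2] yaw -0.1468 tilt [ 0.002 -0.001 -1.   ] w 58.6 F [ 0.6   0.25 -0.06] M [0.05  0.049 0.025]
pred -36 [304.6 213.8]
pred -12 [271.1 213.8]
pred 12 [237.5 213.9]
pred 36 [204. 214.]
tip -36 [192.5 235.3]
tip 36 [315.6 235.3]
```

View pics/w2.png

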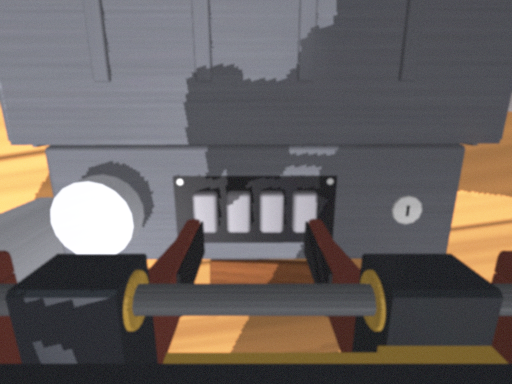

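Keys sit at columns 205, 238, 271 and 305, row 212, matching the prediction to about a millimetre. The fingertips (near 195 and 313, row 222) are centred on the outer keys, so I'll descend.

Call:
{"name": "move_arm", "arguments": {"rows": [[0,0,2,0,67],[0,0,1.6,0,67],[0,0,0.2,0,67],[0,0,0.2,0,67],[0,0,0,0,67]]}}

```text
t: 4.35
ee_pos: [543.9, -134.3, 78.4]
orientation: [3.133, -0.23, 0.0]
ft_force: [-0.1, 0.1, 1.7]
width: 59.0
grasp_force: 0.4
```

Call:
{"name": "move_arm", "arguments": {"rows": [[0,0,0.2,0,67],[0,0,0.2,0,67],[0,0,0.15,0,67],[0,0,0,0,67]]}}

```text
t: 4.85
ee_pos: [544.0, -134.3, 73.4]
orientation: [3.133, -0.23, 0.001]
ft_force: [-3.5, 1.2, 9.5]
width: 58.9
grasp_force: 4.8
```

```bash
python3 -c "
from h import *
state()"
```

```text
t 4.85 tcp [ 544.  -134.3   73.4] yaw -0.1468 tilt [ 0.001 -0.    -1.   ] w 58.9 F [-3.51  1.15  9.54] M [0.203 0.7   0.023]
```

Call:
{"name": "move_arm", "arguments": {"rows": [[0,0,0.1,0,67],[0,0,0.05,0,67],[0,0,0,0,67],[0,0,0,0,67]]}}

```text
t: 5.35
ee_pos: [544.0, -134.3, 73.2]
orientation: [3.133, -0.23, 0.001]
ft_force: [-7.8, 1.4, 24.5]
width: 58.7
grasp_force: 11.7
```

```bash
python3 -c "
from h import *
state()
a=optics.get_image('wrist');b=optics.get_image('side')
cv2.imwrite('pics/p3.png',np.vstack([a[100:],cv2.resize(b[100:260,170:350],(512,300))]))"
```

```text
t 5.35 tcp [ 544.  -134.3   73.2] yaw -0.1468 tilt [ 0.001 -0.    -1.   ] w 58.7 F [-7.77  1.4  24.51] M [ 0.399  1.477 -0.048]
```

View pics/p3.png

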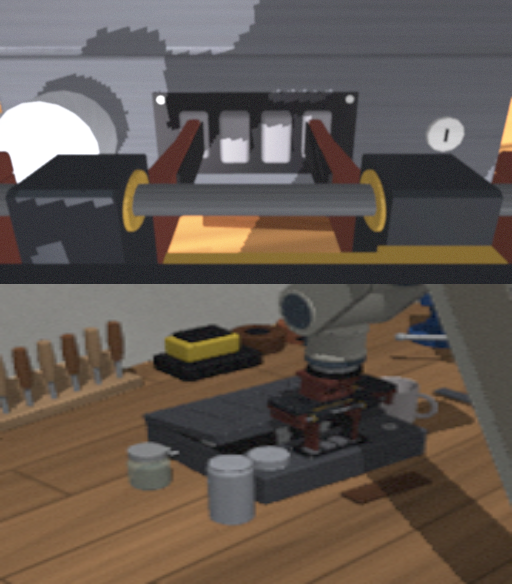

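Both fingertips are on the outer keys, which are bottomed (TCP at z 73.2, 24 N). In the side crop the lid is just starting to rise at about (200,430), so I'll hold.

Call:
{"name": "move_arm", "arguments": {"rows": [[0,0,0,0,67],[0,0,0,0,67],[0,0,0,0,67],[0,0,0,0,67],[0,0,0,0,67],[0,0,0,0,67],[0,0,0,0,67],[0,0,0,0,67],[0,0,0,0,67],[0,0,0,0,67]]}}

```text
t: 6.7
ee_pos: [544.0, -134.3, 73.2]
orientation: [3.133, -0.23, 0.001]
ft_force: [-7.8, 2.3, 23.4]
width: 58.7
grasp_force: 11.7
```

Call:
{"name": "move_arm", "arguments": {"rows": [[0,0,0,0,67],[0,0,0,0,67],[0,0,0,0,67],[0,0,0,0,67],[0,0,0,0,67],[0,0,0,0,67],[0,0,0,0,67],[0,0,0,0,67],[0,0,0,0,67],[0,0,0,0,67]]}}

```text
t: 7.95
ee_pos: [544.1, -134.3, 73.2]
orientation: [3.133, -0.23, 0.001]
ft_force: [-8.4, 2.7, 23.8]
width: 58.8
grasp_force: 11.7
```

Call:
{"name": "move_arm", "arguments": {"rows": [[0,0,0,0,67],[0,0,0,0,67],[0,0,0,0,67],[0,0,0,0,67],[0,0,0,0,67],[0,0,0,0,67],[0,0,0,0,67],[0,0,0,0,67]]}}

```text
t: 8.95
ee_pos: [544.0, -134.3, 73.2]
orientation: [3.133, -0.23, 0.001]
ft_force: [-7.6, 2.0, 23.4]
width: 59.0
grasp_force: 11.7
```

```bash
python3 -c "
from h import *
state()
a=optics.get_image('wrist');b=optics.get_image('side')
cv2.imwrite('pics/p4.png',np.vstack([a[100:],cv2.resize(b[100:260,170:350],(512,300))]))"
```

```text
t 8.95 tcp [ 544.  -134.3   73.2] yaw -0.1468 tilt [ 0.001 -0.    -1.   ] w 59.0 F [-7.57  2.   23.36] M [ 0.463  1.468 -0.026]
```

View pics/p4.png

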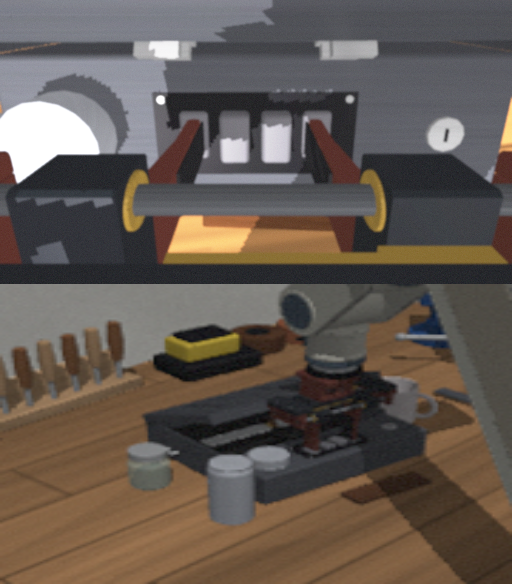

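The lid is up, with its edge at about row 40 of the wrist crop and the bolts visible. I'll hold a little longer and check that it has stopped moving.

Call:
{"name": "move_arm", "arguments": {"rows": [[0,0,0,0,67],[0,0,0,0,67],[0,0,0,0,67],[0,0,0,0,67],[0,0,0,0,67],[0,0,0,0,67],[0,0,0,0,67],[0,0,0,0,67],[0,0,0,0,67],[0,0,0,0,67]]}}

```text
t: 10.3
ee_pos: [544.1, -134.3, 73.2]
orientation: [3.133, -0.23, 0.001]
ft_force: [-7.9, 1.9, 23.2]
width: 58.8
grasp_force: 11.7
```

```bash
python3 -c "
from h import *
a=optics.get_image('wrist')[100:];p=cv2.imread('pics/p4.png')[:284]
d=cv2.absdiff(a,p);print(d.max(),d[:60].mean(),(d>20).sum())
g=spotter.find_in('wrist','lid_edge');print(g[:2], [ray('wrist',r['point'],165) for r in g[:1]])
c=optics.calibration('wrist');K=c['camera_matrix'];C=R.from_rotvec(c['orientation']).as_matrix()
for ang in(.3,.36,.42):
    # hinge 238 mm behind key row; lid edge 51 behind row; hinge height s.t. edge rises 73 at .42
    L=187;p=np.array([543.8,-134.6,0])+R.from_euler('z',-.1467).apply([238-L*np.cos(ang),0,92+L*np.sin(ang)])
    q=K@(C.T@(p-c['xyz']));print(ang,p.round(),(q[:2]/q[2]).round(1))"
```

```text
19 2.6313151041666667 0
[] []
0.3 [ 603. -143.  147.] [254.8 151.9]
0.36 [ 606. -144.  158.] [255.  143.6]
0.42 [ 610. -144.  168.] [255.1 129.3]
```

The lid has stopped moving. I'll release straight up and a little back, then go clear.

Call:
{"name": "move_arm", "arguments": {"rows": [[0,0,-0.4,0,67],[0,0,-0.8,0,67],[0,0,-2,0,67],[-0.5,0,-4,0,67],[-2,0,-5,0,67],[-3,0,-5,0,67],[-3,0,-4,0,67],[0,0,0,0,67],[0,0,0,0,67]]}}

```text
t: 11.52
ee_pos: [460.0, -121.9, 282.6]
orientation: [3.133, -0.231, 0.001]
ft_force: [0.6, -0.2, -0.7]
width: 59.0
grasp_force: 0.0
```

```bash
python3 -c "
from h import *
state()
a=optics.get_image('wrist');b=optics.get_image('side')
cv2.imwrite('pics/p5.png',np.vstack([a[:284],cv2.resize(b[100:260,170:350],(512,300))]))"
```

```text
t 11.525 tcp [ 460.  -121.9  282.6] yaw -0.1469 tilt [ 0.001 -0.    -1.   ] w 59.0 F [ 0.57 -0.23 -0.7 ] M [0.038 0.028 0.016]
```

View pics/p5.png

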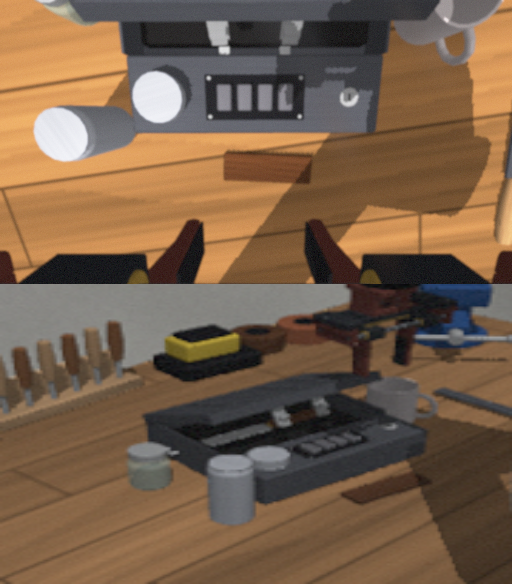

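The lid stands fully up, the keys have sprung back at row 97, the tin, slab, mug and cans are in place, and the arm is clear.

```bash
python3 -c "
from h import *
print(close_job())"
```

```text
the job is handed in; nothing more can be done
None
```

The lockbox is open: both outer keys were held fully down until the lid stopped rising, then released; the arm is clear, nothing else seen in the last pictures had moved, and the job was handed in at about 11.6 s.

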